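Load the polishing-wheel cassette and lift it out of its bench dock

TASK

Put the two loose polishing wheels onto the posts of the cassette while it sits in its dock: the big wheel on the thick post and the small wheel on the thin post, each flat down on the deck. Then pinch the cassette's two side catches together and lift it straight up, about 10 cm clear of the dock, with both wheels still on. Finish while holding it there, level and still, with the catches pinched in; leave the plaster model and the paste jar where they stand.

Things in the scene. Friction and masses are not known exactly. Their poses are not given: they have to be found in the camera images.
- dock: Dark dock fixed to the bench, 152 (x) by 100 (y) mm, at most 24 mm high. Origin: centre of its underside, on the bench. The cassette stands on its 6 mm floor between 20 mm high guides, 1 mm play. At mid-length on each side a lip 34 mm wide, 18 to 24 mm above the bench, 33.5 to 47 mm off the centre line, hooks over a catch's tooth and holds the cassette down until both catches are pressed in.
- cassette: Cream plastic block 130 (x) by 46 (y) by 40 (z) mm, 0.25 to 0.42 kg, loose in the dock, axes parallel to the dock's. Origin: centre of its underside, 6 mm above the bench. Its flat top (the deck) carries two upright steel posts, 27 mm tall, top 6 mm tapered: the thick one, 12 mm diameter, at x = +42 mm; the thin one, 7 mm diameter, at x = -42 mm.
- thick_seat (a point): Point on the axis of the thick post, 7 mm above the deck: the middle of the big wheel lies here when it is fully down. Axes as the cassette's.
- thin_seat (a point): Point on the axis of the thin post, 7 mm above the deck: the middle of the small wheel lies here when it is fully down. Axes as the cassette's.
- big_wheel_mid (a point): Centre of the big wheel: loose dark rubber ring, 44 mm outside diameter, 16 mm bore, 14 mm thick, 40 g, lying flat on the bench at the start. z is its axis.
- small_wheel_mid (a point): Centre of the small wheel: loose dark rubber ring, 30 mm outside diameter, 11 mm bore, 14 mm thick, 20 g, lying flat on the bench at the start. z is its axis.
- catch_left (a joint): Travel of the catch on the cassette's +y side: 0 out (latched), up to 0.007 m pressed fully in towards the cassette. Spring: 2.4 N to start it, 6.6 N fully in. Its tooth clears the dock's lip from about 0.005 m on.
- catch_right (a joint): The same for the catch on the cassette's -y side.
- left_pad (a point): Point on the outer face of the catch on the +y side, an upright black plate 24 mm wide (x); its top is 60 mm, this point 45 mm above the cassette's underside (51 mm above the bench in the dock), at x = 0, y = +32 mm out, +25 mm pressed in. Pinch both plates here, fingers closing along y: 64 mm over both when out, 50 mm pressed in; a 30 N grip holds well.
- right_pad (a point): The same point on the catch on the -y side, y = -32 mm when out.
- plaster_model: Bystander: loose plaster model of a dental arch, 62 by 66 by 46 mm. Origin: centre of its underside.
- paste_jar: Bystander: loose amber jar with a white cap, 52 mm diameter, 55 mm high. Origin: centre of its underside. (Farther off, beyond x = 0.8 m, a fixed cream block with burs, up to 70 mm high.)

How it is judged:
On the way:
1. both wheels are down on their own posts, let go, with the cassette still in its dock (distance between big_wheel_mid and thick_seat below 0.006 m and distance between small_wheel_mid and thin_seat below 0.006 m and z of cassette in the frame of dock below 0.012 m and contact force between the fingers and anything else below 0.2 N), for 0.2 s.
At the end, for the whole second after the job is handed in: Held by both catches, each pressed in over 4.5 mm; cassette at least 60 mm above the bench, within 80 mm of straight above the dock, level within 0.2 rad, slower than 0.03 m/s, not touching the dock; each wheel's middle within 6 mm of the seat on its own post (distance between big_wheel_mid and thick_seat below 0.006 m and distance between small_wheel_mid and thin_seat below 0.006 m and z of cassette in the frame of dock above 0.06 m and horizontal distance between cassette and dock below 0.08 m and angle between cassette's own z axis and vertical below 0.2 rad and value of joint each of catch_left, catch_right above 0.0045 m and contact force between the fingers and cassette above 2 N and contact force between cassette and dock below 0.1 N and linear speed of cassette below 0.03 m/s); the arm keeps its last pose, push and grip.
It fails at once if the plaster model is pushed more than 30 mm (distance of plaster_model from where it was at the start of the episode above 0.03 m).
It fails at once if the paste jar is pushed more than 30 mm (distance of paste_jar from where it was at the start of the episode above 0.03 m).
It also fails if it takes over 64 s, if anything falls off the work surface, if the arm or the gripper's body presses on something with over 40 N, if the wrist force passes 120 N, or if a joint passes its speed limit or range.

ROBOT

A 6-joint arm with a two-finger parallel gripper is mounted at the origin on the work surface. World frame = base frame: x ahead of the robot, y to its left, z up, the work surface at z = 0. Lengths are in m, angles in rad, forces in N, time in s.
With the tool pointing down it reaches from about 0.275 to 0.725 m from the base axis. Payload 5.6 kg.
Tool frame: the origin (TCP) lies midway between the tips of the shut fingers; the grasp point (between the pads) lies 19 mm behind it (env.grip_depth is the distance from the TCP to the grasp point, in m); z points along the fingers, y is the line along which they close (so a half turn about z gives the same grasp; the last joint's range is limited). The gripper opens to 85 mm and grips with 20 to 120 N. Pads are 22 mm wide; open, the fingers measure 114 mm over their backs; the gripper's body (76 mm by 85 mm) begins 54 mm behind the grasp point. The pads swing forward as they close: fully open they stand 13 mm farther back than shut.
Start: joints at [1.633, 0.255, 0.108, 0, -1.424, -0.285], TCP at [0.122, 0.536, 0.231] pointing down, gripper open.
Joint ranges: [-2.95, 2.95], [-1.21, 1.97], [-1.09, 1.5], [-2.87, 1.71], [-2.94, -0.07], [-3.05, 3.05]. Speed limits (rad/s): [2.57, 2.57, 3.14, 3.14, 3.14, 3.14].

INTERFACE

Orientations are given as a unit quaternion [x, y, z, w].
In Python, from bench import env, viewer, hand_in gives the robot as it stands (env), with the cameras (viewer) and the job as plain functions.
- The arm moves only by the tool creep_tool, called after "Request:" as name([rows], argument=value, ...), one row to a line, values as JSON. Schema: {"type":"object","properties":{"motion":{"type":"array","items":{"type":"object","properties":{"ax":{"type":"number"},"ay":{"type":"number"},"az":{"type":"number"},"sx":{"type":"number"},"sy":{"type":"number"},"sz":{"type":"number"},"finger_gap":{"type":"number"}},"additionalProperties":false,"required":["finger_gap"]},"minItems":1,"maxItems":20},"force":{"type":"number"},"only":{"type":"string"},"quiet":{"type":"boolean"},"lines":{"type":"string"}},"required":["motion"],"additionalProperties":false}. motion is a list of rows, 1 to 20 of them, each an object with the fields ax, ay, az (a rotation vector in shares of pi/2 rad (1.0 is pi/2 rad)), sx, sy, sz (the shift in fractions of the full range, 1 being 0.5 m), finger_gap (the finger opening in m); a field left out counts as zero (the opening has to be given); each row shifts and turns the commanded pose from where the row before left it, along the tool's axes as they then stand; what a row does not reach is not made up. A row lasts 1/12 s, in which the tool goes at most 0.0417 m and 0.125 rad, less where a joint would pass 70% of its speed; a pose out of reach is approached as far as the arm can. The fingers move at their own pace and stop on an object; force is the grip in N (left out, the last holds). Time passes only in rows, so rows that do not move let the fingers close. The tool returns the time, the measured TCP pose, the force, the opening and the grip force at its end. only (a regular expression) keeps the lines of the reply that match it, lines (a string "A,B") keeps lines A to B, and quiet returns only ok. A shift or turn number past 1, either way, is cut back to 1. Input that does not fit is refused with a message, and nothing moves.
- env.sense(): the state, without advancing time (a new reading comes with each control period).
- viewer.snapshot(name): name is "scene" or "top"; returns the picture (420x560x3 uint8, red, green, blue); there is no depth.
- viewer.get_calibration(name): a dict with "mtx" (3x3 intrinsics, pixels), "k1" (the pictures are not rectified: a ray, as slopes to the right and down, at radius r is drawn at 1 + k1 r^2 times it, then the intrinsics apply), "eye" and "attitude" of the camera in the world. Camera axes: x right, y up, looking along -z (the intrinsics and any distortion apply to the point x, -y, -z); pixel columns grow to the right and rows downward; lengths in m; the calibration is good to about 2 mm. A picture is of the moment at which its call begins. get_calibration takes no time and is no camera call.
- hand_in(): hands the job in; it is judged then, once.
The state is a dict: "time": time; "joint_pos": joint angles; "qvel": joint speeds; "joint_torque": joint torques, N m; "position": TCP position; "eef_rot": TCP orientation; "force": force on the tool from outside, world axes, zero at the start; "ft_torque": the same for the moment, N m; "gripper_width": finger opening in m; "grasp_force": force on a finger pad.
Only numpy, scipy, OpenCV 4.12 (cv2) and the standard library are available. Lean on these libraries where they do the work, as an engineer would, in place of code of your own. Each camera call takes 0.05 s, during which the arm holds its last target. There are 200 camera calls.

## Working session

There is one attempt and no reset: what is moved stays moved. The work goes in short steps, Python scripts to look and compute and a tool call to move; the robot and the scene stay as the last step left them, time stands still between calls to the robot, and variables do not carry over. Pictures are saved under pics/ and viewed, at most 10 in all, crops included, and the job is handed in when it is done.

```bash
ls; mkdir -p pics; python3 - <<'E'
from bench import env, viewer, hand_in
import cv2
for n in("scene","top"):
    cv2.imwrite(f"pics/{n}0.png",viewer.snapshot(n)[:,:,::-1]); print(n,viewer.get_calibration(n))
print(env.sense(), env.grip_depth)
E
```

```text
bench.py
pics
scene {'mtx': array([[407.53798124,   0.        , 273.3396842 ],
       [  0.        , 407.53798124, 212.86154506],
       [  0.        ,   0.        ,   1.        ]]), 'k1': 0.010467593388242751, 'eye': array([ 1.06085806, -0.24023933,  0.76008484]), 'attitude': array([0.26313854, 0.16194453, 0.49351003, 0.81300672])}
top {'mtx': array([[404.31242092,   0.        , 275.56291571],
       [  0.        , 404.31242092, 208.11115916],
       [  0.        ,   0.        ,   1.        ]]), 'k1': -0.04916968745345095, 'eye': array([0.56888859, 0.01399051, 0.83406807]), 'attitude': array([-0.00538735,  0.0248326 ,  0.71065667, -0.70307995])}
{'time': 0.1, 'joint_pos': array([ 1.63255316e+00,  2.55673066e-01,  1.07126133e-01, -4.03937029e-04,
       -1.42391341e+00, -2.84599902e-01]), 'qvel': array([-7.88396607e-04, -6.24534018e-04,  2.72217570e-03,  2.52952973e-03,
        6.95972710e-05, -1.70563603e-03]), 'joint_torque': array([-1.59833049e-03, -3.87606418e+01,  2.38476115e+01,  5.37779868e+00,
       -3.77869510e-03, -9.50718011e-07]), 'position': array([0.12140783, 0.53597233, 0.23049372]), 'eef_rot': array([ 9.93795371e-01, -1.11220634e-01, -5.34144886e-05,  8.53984700e-04]), 'force': array([-0.4019029 , -0.5041409 ,  0.15736762]), 'ft_torque': array([-0.03519279, -0.02603956, -0.01510013]), 'grasp_force': 0.0, 'gripper_width': 0.08527853803089165} 0.0187
```

View pics/scene0.png

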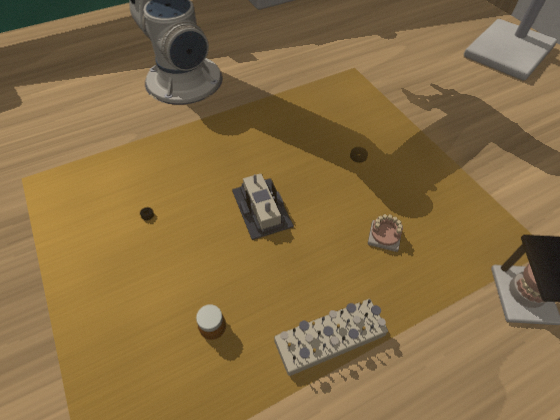

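View pics/top0.png

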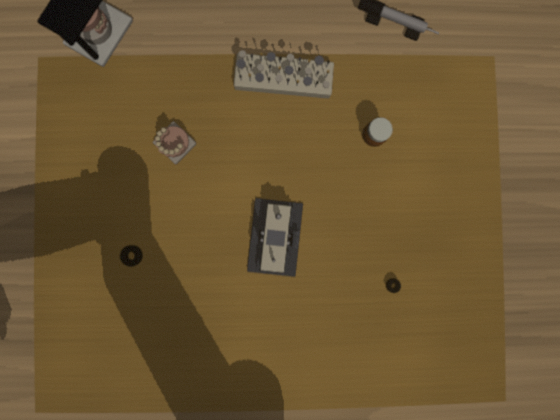

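The scene view shows the big wheel at (359,154), the small one at (147,213) and the cassette at about (262,203). In the top view they are at (131,256), (393,286) and (276,238). Next I'll enlarge the cassette and mask the wheels.

```bash
cat > h.py <<'E'
import numpy as np, cv2
from bench import env, viewer, hand_in
from scipy.spatial.transform import Rotation as R
def ray(n,u,v):
    c=viewer.get_calibration(n)
    p=cv2.undistortPoints(np.array([[[u,v]]],float),c["mtx"],np.array([c["k1"],0,0,0,0.]))[0,0]
    d=R.from_quat(c["attitude"]).apply([p[0],-p[1],-1]); return c["eye"],d/np.linalg.norm(d)
def plane(n,uv,z):
    o,d=ray(n,*uv); return o+d*(z-o[2])/d[2]
def tri(a,b):  # a: scene px, b: top px
    (o,d),(p,e)=ray("scene",*a),ray("top",*b)
    s=np.linalg.lstsq(np.stack([d,-e],1),p-o,rcond=None)[0]
    x,y=o+s[0]*d,p+s[1]*e; return (x+y)/2,np.linalg.norm(x-y)
def blob(img,box,thr):
    x0,y0,x1,y1=box; m=(img[y0:y1,x0:x1].max(2)<thr).astype(np.uint8)
    c=max(cv2.findContours(m,cv2.RETR_EXTERNAL,cv2.CHAIN_APPROX_NONE)[0],key=cv2.contourArea)
    (x,y),ax,an=cv2.fitEllipse(c); r=cv2.boundingRect(c)
    return np.array([x+x0,y+y0]),ax,r,cv2.contourArea(c)
E
cat > m.py <<'E'
from h import *
S,T=[viewer.snapshot(n) for n in("scene","top")]
for nm,bs,bt in(("big",(340,138,380,172),(110,235,152,277)),("small",(130,198,165,230),(378,270,410,302))):
    for thr in(45,60):
        a,b=blob(S,bs,thr),blob(T,bt,thr)
        print(nm,thr,a,b,"tri",tri(a[0],b[0]),"pl",plane("scene",a[0],.009),plane("top",b[0],.009))
c1=cv2.resize(S[165:245,225:300],None,fx=5,fy=5,interpolation=cv2.INTER_CUBIC)
c2=cv2.resize(T[190:284,238:313],None,fx=5,fy=5,interpolation=cv2.INTER_CUBIC)
H=np.zeros((470,755,3),np.uint8);H[:400,:375]=c1;H[:,380:]=c2
H=np.clip(H.astype(float)*1.6,0,255)
cv2.imwrite("pics/c0.png",H[:,:,::-1])
E
python3 m.py
```

```text
Traceback (most recent call last):
  File "m.py", line 5, in <module>
    a,b=blob(S,bs,thr),blob(T,bt,thr)
        ~~~~^^^^^^^^^^
  File "h.py", line 17, in blob
    (x,y),ax,an=cv2.fitEllipse(c); r=cv2.boundingRect(c)
                ~~~~~~~~~~~~~~^^^
cv2.error: OpenCV(4.12.0) /io/opencv/modules/imgproc/src/shapedescr.cpp:361: error: (-201:Incorrect size of input array) There should be at least 5 points to fit the ellipse in function 'fitEllipseNoDirect'
```

```bash
python3 - <<'E'
from h import *
S,T=cv2.imread("pics/scene0.png"),cv2.imread("pics/top0.png")
np.set_printoptions(linewidth=200)
for I,b in((S,(340,138,380,172)),(T,(110,235,152,277)),(S,(130,198,165,230)),(T,(378,270,410,302))):
    x0,y0,x1,y1=b;print(I[(y0+y1)//2,x0:x1].max(1),I[y0:y1,(x0+x1)//2].max(1))
E
sed -i 's/in(45,60)/in((35,30) if nm=="big" else (45,55))/;s/blob(S,bs,thr),blob(T,bt,thr)/blob(S,bs,thr),blob(T,bt,thr)/' m.py
```

```text
[90 91 91 90 90 90 91 93 90 90 48 45 42 45 49 51 51 59 63 67 55 56 53 54 57 56 56 63 95 95 96 93 96 95 93 97 95 94 94 94] [95 93 98 99 95 91 94 93 87 67 59 56 58 54 55 53 64 55 55 56 49 48 47 42 69 86 90 90 90 89 91 90 88 90]
[69 69 71 71 70 72 70 72 71 55 38 22 22 25 27 27 18 27 50 66 71 74 69 69 44 26 21 24 24 26 19 28 44 68 75 74 73 73 73 71 74 74] [74 72 72 74 71 73 75 77 74 65 43 26 20 27 21 23 35 60 73 74 73 74 73 70 45 30 19 29 21 23 27 45 64 73 74 72 73 71 70 74 72 72]
[166 162 163 164 165 163 163 162 162 140  74  42  42  47  45  46  47  49  46  42  43  42  40  47  89 131 163 161 160 160 163 161 163 163 161] [163 162 164 159 160 162 165 165 142  87  39  43  36  40  41  50  49  44  38  38  34  36  68  90  95 132 156 160 161 160 158 158]
[114 114 115 114 113 114 111  85  48  33  31  33  39  57  69  71  54  41  32  35  31  34  58  99 114 115 117 115 116 116 114 116] [111 109 112 100  89  80  74  74  53  37  33  29  40  49  60  62  54  44  34  33  33  33  52  90 111 114 117 114 115 115 115 113]
```

```bash
python3 - <<'E'
s=open('m.py').read()
i=s.index("    for thr"); j=s.index("c1=")
s=s[:i]+'''    a=blob(S,bs,78 if nm=="big" else 80); b=blob(T,bt,48 if nm=="big" else 60)
    print(nm,a,b,"tri",tri(a[0],b[0]),"pl",plane("scene",a[0],.007),plane("top",b[0],.007))
'''+s[j:]
open('m.py','w').write(s)
E
python3 m.py
```

```text
big (array([358.51911736, 154.37393379]), (15.169181823730469, 17.31155014038086), (10, 9, 18, 16), 204.5) (array([130.7565918 , 255.33852386]), (20.74510383605957, 22.051218032836914), (10, 10, 23, 22), 357.5) tri (array([0.51096469, 0.28642038, 0.00687931]), np.float64(0.00035840865164460167)) pl [0.51100013 0.28615366 0.007     ] [0.51105487 0.28654671 0.007     ]
small (array([146.66799736, 213.80712223]), (12.30616569519043, 13.011856079101562), (10, 10, 14, 13), 123.0) (array([392.73384476, 284.83648396]), (12.892818450927734, 14.631034851074219), (8, 8, 15, 15), 146.5) tri (array([ 0.44373256, -0.24815646,  0.0083537 ]), np.float64(0.00010221211947533258)) pl [ 0.44265534 -0.24812664  0.007     ] [ 0.44350466 -0.24863551  0.007     ][ WARN:0@0.739] global loadsave.cpp:1063 imwrite_ Unsupported depth image for selected encoder is fallbacked to CV_8U.
```

View pics/c0.png

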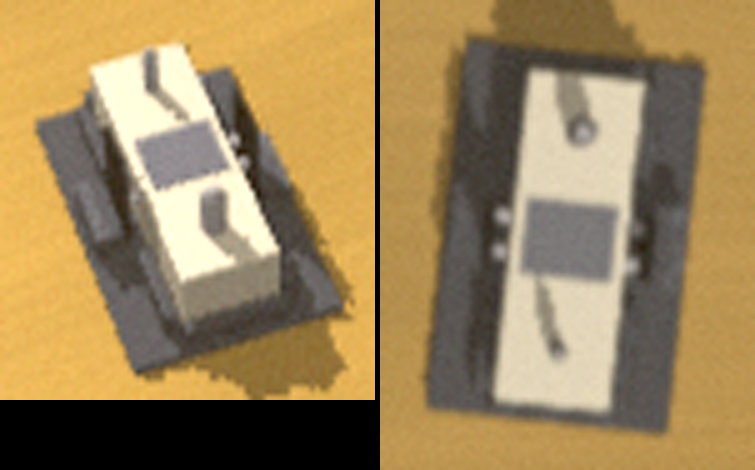

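The crop shows the deck corners, the thick-post tip (top crop 582,130; scene 214,192) and the thin-post tip (top 559,350; scene 150,53). The thick post points toward +x. I'll triangulate those points.

```bash
cat > c.py <<'E'
from h import *
S=lambda x,y:((x+.5)/5-.5+225,(y+.5)/5-.5+165)
T=lambda x,y:((x-380+.5)/5-.5+238,(y+.5)/5-.5+190)
P={}
for n,a,b in(("thin-y",(90,66),(610,412)),("thin+y",(183,43),(494,402)),("thick-y",(183,280),(645,82)),("thick+y",(279,262),(530,68)),("thickpost",(214,192),(582,130)),("thinpost",(150,53),(559,350))):
    P[n],e=tri(S(*a),T(*b)); print(n,P[n].round(4),round(e,4))
c=sum(P[k] for k in list(P)[:4])/4; d=P["thick-y"]+P["thick+y"]-P["thin-y"]-P["thin+y"]
print("centre",c,"yaw",np.arctan2(d[1],d[0]),"len",np.linalg.norm(d)/2)
I=viewer.snapshot("top"); m=((I[:,:,2]>75)).astype(np.uint8); m[:, :240]=0;m[:,310:]=0;m[:195]=0;m[280:]=0
m=cv2.morphologyEx(m,cv2.MORPH_CLOSE,np.ones((9,9)))
k=max(cv2.findContours(m,0,1)[0],key=cv2.contourArea); r=cv2.minAreaRect(k);B=cv2.boxPoints(r)
Q=np.array([plane("top",p,.046) for p in B]);print("rect",r,Q.round(4).tolist(),"c",Q.mean(0))
for n,a in(("thick",T(582,130)),("thin",T(559,350))): print(n,plane("top",a,.071))
d=P["thickpost"]-P["thinpost"];print("post yaw",np.arctan2(d[1],d[0]),np.linalg.norm(d))
E
python3 c.py
```

```text
thin-y [ 0.4786 -0.0215  0.0477] 0.0011
thin+y [0.4829 0.0237 0.0443] 0.0018
thick-y [ 0.6064 -0.0369  0.0479] 0.0007
thick+y [0.6124 0.0072 0.0399] 0.0008
thickpost [ 0.5872 -0.0116  0.072 ] 0.0
thinpost [ 0.5047 -0.0019  0.0728] 0.0002
centre [ 0.54505993 -0.00689593  0.04494625] yaw -0.12343843296353776 len 0.12964948158774506
rect ((274.82177734375, 237.7821807861328), (27.264019012451172, 66.86650085449219), 5.710593223571777) [[0.4833, 0.0277, 0.046], [0.6124, 0.0134, 0.046], [0.6065, -0.0395, 0.046], [0.4773, -0.0249, 0.046]] c [ 0.54488941 -0.00582927  0.046     ]
thick [ 0.58721651 -0.01163281  0.071     ]
thin [ 0.50454133 -0.00202395  0.071     ]
post yaw -0.11709570453778 0.0830279006638915
```

```bash
cat > d.py <<'E'
import sys
from h import *
s=env.sense(); t=np.array([float(v) for v in sys.argv[1:4]]); yaw=float(sys.argv[4])
M=R.from_quat(s["eef_rot"]).as_matrix(); W=R.from_euler("z",yaw)*R.from_euler("x",np.pi); 
q=(R.from_matrix(M).inv()*W).as_rotvec()
print("t",s["time"],"pos",s["position"].round(4),"rotvec",q.round(4),"after turn d",W.inv().apply(t-s["position"]).round(4),"w",s["gripper_width"])
E
python3 d.py 0.511 0.2865 0.08 -0.117
```

```text
t 0.35 pos [0.1215 0.5363 0.2311] rotvec [ 0.0005 -0.     -0.1058] after turn d [0.416  0.2026 0.1511] w 0.08525041473157594
```

Careful with the scale: shifts go in shares of 0.5 m and turns go in shares of pi/2 rad. That gives: 0.032 m / 0.5 = 0.064, 0.0156 m / 0.5 = 0.0312, -0.106 rad / 1.5708 = -0.0675.

Request:
creep_tool([
  {"az": -0.0675,"finger_gap": 0.07},
  {"sx": 0.064,"sy": 0.0312,"sz": 0.0232,"finger_gap": 0.07},
  {"sx": 0.064,"sy": 0.0312,"sz": 0.0232,"finger_gap": 0.07},
  {"sx": 0.064,"sy": 0.0312,"sz": 0.0232,"finger_gap": 0.07},
  {"sx": 0.064,"sy": 0.0312,"sz": 0.0232,"finger_gap": 0.07},
  {"sx": 0.064,"sy": 0.0312,"sz": 0.0232,"finger_gap": 0.07},
  {"sx": 0.064,"sy": 0.0312,"sz": 0.0232,"finger_gap": 0.07},
  {"sx": 0.064,"sy": 0.0312,"sz": 0.0232,"finger_gap": 0.07},
  {"sx": 0.064,"sy": 0.0312,"sz": 0.0232,"finger_gap": 0.07},
  {"sx": 0.064,"sy": 0.0312,"sz": 0.0232,"finger_gap": 0.07},
  {"sx": 0.064,"sy": 0.0312,"sz": 0.0232,"finger_gap": 0.07},
  {"sx": 0.064,"sy": 0.0312,"sz": 0.0232,"finger_gap": 0.07},
  {"sx": 0.064,"sy": 0.0312,"sz": 0.0232,"finger_gap": 0.07},
  {"sx": 0.064,"sy": 0.0312,"sz": 0.0232,"finger_gap": 0.07},
  {"finger_gap": 0.07},
  {"finger_gap": 0.07},
  {"finger_gap": 0.07},
])

```text
time: 1.77
position: [0.5111, 0.2864, 0.0804]
eef_rot: [0.998, -0.059, -0.0, 0.0]
force: [-0.7, -0.2, 0.1]
gripper_width: 0.07
grasp_force: 0.0
```

```bash
python3 d.py 0.511 0.2865 0.001 -0.117
```

```text
t 1.7667 pos [0.5111 0.2864 0.0804] rotvec [ 0.0002  0.0002 -0.0005] after turn d [-0.0001 -0.0001  0.0794] w 0.07001906509588096
```

Scaled: 0.02 m / 0.5 = 0.04, 0.01 m / 0.5 = 0.02.

Request:
creep_tool([
  {"sz": 0.04,"finger_gap": 0.06},
  {"sz": 0.04,"finger_gap": 0.06},
  {"sz": 0.04,"finger_gap": 0.06},
  {"sz": 0.02,"finger_gap": 0.06},
  {"sz": 0.012,"finger_gap": 0.06},
  {"finger_gap": 0.06},
  {"finger_gap": 0.03},
  {"finger_gap": 0.03},
  {"finger_gap": 0.03},
  {"finger_gap": 0.03},
  {"finger_gap": 0.03},
  {"finger_gap": 0.03},
], force=25)

```text
time: 2.77
position: [0.5117, 0.2873, 0.0061]
eef_rot: [0.998, -0.058, 0.001, -0.001]
force: [-2.5, 0.7, 6.0]
gripper_width: 0.0421
grasp_force: 25.6
```

```bash
python3 d.py 0.511 0.2865 0.001 -0.117
```

```text
t 2.7667 pos [0.5117 0.2873 0.0061] rotvec [-0.0021 -0.0019  0.0005] after turn d [-0.0006  0.0009  0.0051] w 0.04209060802444435
```

Scaled: -0.03 m / 0.5 = -0.06, -0.02 m / 0.5 = -0.04.

Request:
creep_tool([
  {"sz": -0.02,"finger_gap": 0.03},
  {"sz": -0.04,"finger_gap": 0.03},
  {"sz": -0.06,"finger_gap": 0.03},
  {"sz": -0.06,"finger_gap": 0.03},
  {"sz": -0.06,"finger_gap": 0.03},
  {"finger_gap": 0.03},
  {"finger_gap": 0.03},
])

```text
time: 3.35
position: [0.5121, 0.2873, 0.1273]
eef_rot: [0.998, -0.058, 0.002, -0.002]
force: [-0.4, -0.3, -1.5]
gripper_width: 0.042
grasp_force: 25.5
```

```bash
python3 d.py 0.5872 -0.0117 0.12 -0.117
```

```text
t 3.35 pos [0.5121 0.2873 0.1273] rotvec [-0.004  -0.0036  0.0001] after turn d [0.1094 0.2882 0.0073] w 0.042034583580965734
```

Scaled: 0.0288 m / 0.5 = 0.0576, 0.011 m / 0.5 = 0.022.

Request:
creep_tool([
  {"sx": 0.022,"sy": 0.0576,"finger_gap": 0.03},
  {"sx": 0.022,"sy": 0.0576,"finger_gap": 0.03},
  {"sx": 0.022,"sy": 0.0576,"finger_gap": 0.03},
  {"sx": 0.022,"sy": 0.0576,"finger_gap": 0.03},
  {"sx": 0.022,"sy": 0.0576,"finger_gap": 0.03},
  {"sx": 0.022,"sy": 0.0576,"finger_gap": 0.03},
  {"sx": 0.022,"sy": 0.0576,"finger_gap": 0.03},
  {"sx": 0.022,"sy": 0.0576,"finger_gap": 0.03},
  {"sx": 0.022,"sy": 0.0576,"finger_gap": 0.03},
  {"sx": 0.022,"sy": 0.0576,"finger_gap": 0.03},
  {"finger_gap": 0.03},
  {"finger_gap": 0.03},
  {"finger_gap": 0.03},
])

```text
time: 4.43
position: [0.5861, -0.0124, 0.1236]
eef_rot: [0.998, -0.059, -0.001, 0.0]
force: [0.3, 1.0, -1.0]
gripper_width: 0.0422
grasp_force: 25.5
```

```bash
python3 d.py 0.5872 -0.0117 0.12 -0.117; python3 - <<'E'
from h import *
S,T=[viewer.snapshot(n) for n in("scene","top")]
c1=cv2.resize(S[120:240,220:320],None,fx=4,fy=4,interpolation=cv2.INTER_CUBIC)
c2=cv2.resize(T[165:285,230:325],None,fx=4,fy=4,interpolation=cv2.INTER_CUBIC)
H=np.clip(np.hstack([c1,c2]).astype(float)*1.6,0,255).astype(np.uint8)
cv2.imwrite("pics/c1.png",H[:,:,::-1])
E
```

```text
t 4.4333 pos [ 0.5861 -0.0124  0.1236] rotvec [ 0.0001  0.0017 -0.0006] after turn d [ 0.001  -0.0008  0.0036] w 0.04218830349936862
```

View pics/c1.png

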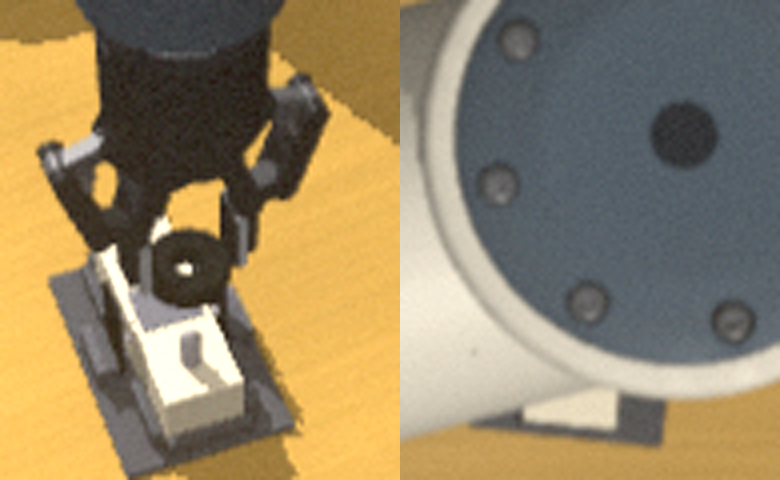

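The scene crop shows the wheel held between the fingers (crop 190,265), above and beside the thick post (190,350). A closer look should show whether it is tilted.

```bash
python3 - <<'E'
from h import *
S=cv2.imread("pics/scene0.png"); 
N=viewer.snapshot("scene")[:,:,::-1]
a=cv2.resize(S[138:170,343:375],None,fx=12,fy=12,interpolation=cv2.INTER_CUBIC)
b=cv2.resize(N[168:204,250:286],None,fx=11,fy=11,interpolation=cv2.INTER_CUBIC)[:384]
H=np.clip(np.hstack([a,b]).astype(float)*2.2,0,255).astype(np.uint8)
cv2.imwrite("pics/c2.png",H)
def proj(n,X):
    c=viewer.get_calibration(n);p=R.from_quat(c["attitude"]).inv().apply(X-c["eye"]);q=np.array([p[0],-p[1],-p[2]])
    return cv2.projectPoints(q[None],np.zeros(3),np.zeros(3),c["mtx"],np.array([c["k1"],0,0,0.,0]))[0].ravel()
s=env.sense();t=s["position"]
for dz in(-.013,-.006,.001,.008,.015):
    u=proj("scene",t+[0,0,dz]); print(dz,u,(u-[250,168])*11+[384,0])
E
```

```text
-0.013 [267.00498297 191.04784953] [571.05481266 253.52634479]
-0.006 [266.94925808 188.87555628] [570.44183889 229.63111913]
0.001 [266.89276171 186.67332564] [569.82037886 205.40658206]
0.008 [266.83547763 184.44053031] [569.19025395 180.8458334 ]
0.015 [266.77738913 182.17652523] [568.55128047 155.94177756]
```

View pics/c2.png

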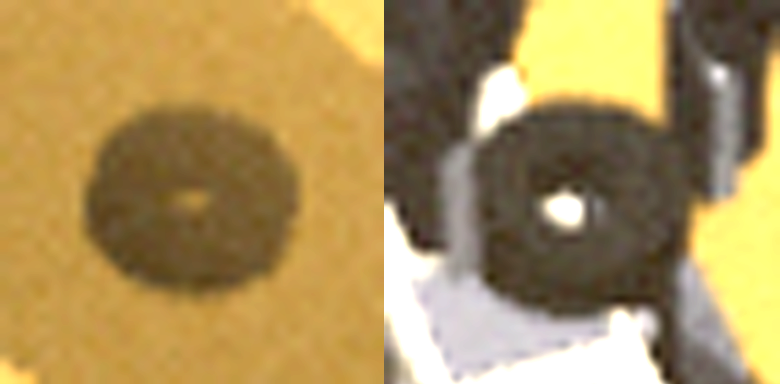

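The wheel is held nearly flat, its centre about 1 mm from the projected TCP, which is within calibration error. I'll lower it over the post.

Scaled: 0.015 m / 0.5 = 0.03, 0.005 m / 0.5 = 0.01.

Request:
creep_tool([
  {"sx": 0.002,"finger_gap": 0.03},
  {"sz": 0.03,"finger_gap": 0.03},
  {"sz": 0.03,"finger_gap": 0.03},
  {"sz": 0.02,"finger_gap": 0.03},
  {"sz": 0.01,"finger_gap": 0.03},
  {"sz": 0.01,"finger_gap": 0.03},
  {"sz": 0.008,"finger_gap": 0.03},
  {"sz": 0.008,"finger_gap": 0.03},
  {"sz": 0.004,"finger_gap": 0.03},
  {"finger_gap": 0.03},
  {"finger_gap": 0.03},
])

```text
time: 5.5
position: [0.5879, -0.0125, 0.0647]
eef_rot: [0.998, -0.058, 0.0, -0.0]
force: [0.0, -0.4, -0.0]
gripper_width: 0.0422
grasp_force: 25.5
```

```bash
python3 d.py 0.5872 -0.0117 0.052 -0.117
```

```text
t 5.5 pos [ 0.5879 -0.0125  0.0647] rotvec [-0.     -0.0004  0.0003] after turn d [-0.0008 -0.0007  0.0127] w 0.04219711941896725
```

Scaled: 0.004 m / 0.5 = 0.008, 0.002 m / 0.5 = 0.004.

Request:
creep_tool([
  {"sz": 0.008,"finger_gap": 0.03},
  {"sz": 0.008,"finger_gap": 0.03},
  {"sz": 0.004,"finger_gap": 0.03},
  {"sz": 0.004,"finger_gap": 0.03},
  {"finger_gap": 0.03},
  {"finger_gap": 0.03},
])

```text
time: 6.0
position: [0.5877, -0.0125, 0.0524]
eef_rot: [0.998, -0.058, -0.0, 0.0]
force: [1.2, -0.5, -1.4]
gripper_width: 0.0421
grasp_force: 25.5
```

```bash
python3 d.py 0.5872 -0.0117 0.052 -0.117
```

```text
t 6.0 pos [ 0.5877 -0.0125  0.0524] rotvec [0.     0.0001 0.0002] after turn d [-0.0006 -0.0007  0.0004] w 0.04210595852978694
```

Scaled: -0.03 m / 0.5 = -0.06, -0.02 m / 0.5 = -0.04.

Request:
creep_tool([
  {"sz": 0.002,"finger_gap": 0.03},
  {"finger_gap": 0.06},
  {"finger_gap": 0.06},
  {"finger_gap": 0.06},
  {"finger_gap": 0.06},
  {"sz": -0.04,"finger_gap": 0.06},
  {"sz": -0.06,"finger_gap": 0.06},
  {"sz": -0.06,"finger_gap": 0.06},
  {"sz": -0.02,"finger_gap": 0.06},
  {"finger_gap": 0.06},
  {"finger_gap": 0.06},
])

```text
time: 6.92
position: [0.5878, -0.0123, 0.1417]
eef_rot: [0.998, -0.058, 0.0, -0.0]
force: [0.4, 0.1, -0.1]
gripper_width: 0.06
grasp_force: 0.0
```

```bash
python3 d.py 0.4436 -0.2484 0.08 -0.117
```

```text
t 6.9167 pos [ 0.5878 -0.0123  0.1417] rotvec [-0.0008 -0.0009  0.0001] after turn d [-0.1157  0.2514  0.0617] w 0.06004343550886714
```

Scaled: 0.03 m / 0.5 = 0.06, 0.0279 m / 0.5 = 0.0558.

Request:
creep_tool([
  {"sx": -0.0258,"sy": 0.0558,"finger_gap": 0.06},
  {"sx": -0.0258,"sy": 0.0558,"finger_gap": 0.06},
  {"sx": -0.0258,"sy": 0.0558,"finger_gap": 0.06},
  {"sx": -0.0258,"sy": 0.0558,"finger_gap": 0.06},
  {"sx": -0.0258,"sy": 0.0558,"finger_gap": 0.06},
  {"sx": -0.0258,"sy": 0.0558,"finger_gap": 0.06},
  {"sx": -0.0258,"sy": 0.0558,"finger_gap": 0.05},
  {"sx": -0.0258,"sy": 0.0558,"finger_gap": 0.05},
  {"sx": -0.0258,"sy": 0.0558,"finger_gap": 0.05},
  {"sz": 0.06,"finger_gap": 0.05},
  {"sz": 0.06,"finger_gap": 0.05},
  {"finger_gap": 0.05},
  {"finger_gap": 0.05},
  {"finger_gap": 0.05},
])

```text
time: 8.08
position: [0.4436, -0.2485, 0.0822]
eef_rot: [0.998, -0.058, -0.0, 0.0]
force: [0.9, -0.4, 0.6]
gripper_width: 0.0501
grasp_force: 0.0
```

```bash
python3 d.py 0.4436 -0.2484 0.006 -0.117;python3 - <<'E'
from h import *
S,T=[viewer.snapshot(n) for n in("scene","top")]
c1=cv2.resize(S[165:245,220:300],None,fx=5,fy=5,interpolation=cv2.INTER_CUBIC)
c2=cv2.resize(T[190:270,243:313],None,fx=5,fy=5,interpolation=cv2.INTER_CUBIC)
H=np.clip(np.hstack([c1,c2]).astype(float)*1.6,0,255).astype(np.uint8)
cv2.imwrite("pics/c3.png",H[:,:,::-1])
E
```

```text
t 8.0833 pos [ 0.4436 -0.2485  0.0822] rotvec [ 0.0008 -0.      0.0011] after turn d [-0.0001 -0.0001  0.0762] w 0.05009488764526057
```

View pics/c3.png

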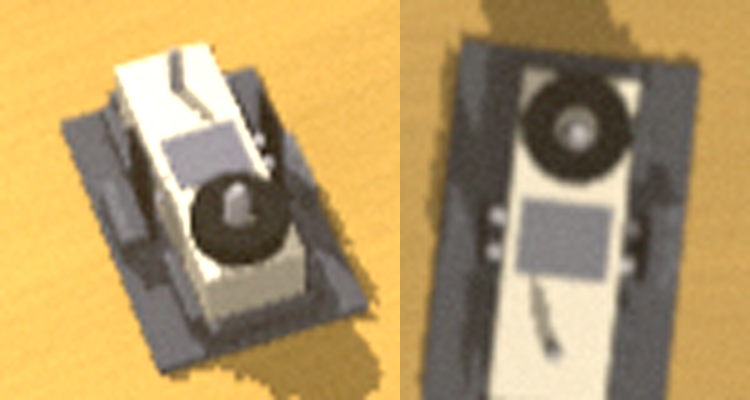

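The big wheel lies flat on the thick post (top crop 577,128). Next is the small wheel.

Scaled: 0.02 m / 0.5 = 0.04, 0.01 m / 0.5 = 0.02.

Request:
creep_tool([
  {"sz": 0.04,"finger_gap": 0.05},
  {"sz": 0.04,"finger_gap": 0.05},
  {"sz": 0.04,"finger_gap": 0.05},
  {"sz": 0.02,"finger_gap": 0.05},
  {"sz": 0.008,"finger_gap": 0.05},
  {"finger_gap": 0.05},
  {"finger_gap": 0.02},
  {"finger_gap": 0.02},
  {"finger_gap": 0.02},
  {"finger_gap": 0.02},
  {"finger_gap": 0.02},
  {"finger_gap": 0.02},
], force=22)

```text
time: 9.18
position: [0.4443, -0.2487, 0.009]
eef_rot: [0.998, -0.058, 0.001, 0.0]
force: [0.1, 1.7, 5.9]
gripper_width: 0.0288
grasp_force: 21.6
```

```bash
python3 d.py 0.4436 -0.2484 0.006 -0.117
```

```text
t 9.1833 pos [ 0.4443 -0.2487  0.009 ] rotvec [ 0.0006 -0.0028  0.0006] after turn d [-0.0007 -0.0002  0.003 ] w 0.028779648926867706
```

Scaled: -0.03 m / 0.5 = -0.06, -0.02 m / 0.5 = -0.04.

Request:
creep_tool([
  {"sz": -0.02,"finger_gap": 0.02},
  {"sz": -0.04,"finger_gap": 0.02},
  {"sz": -0.06,"finger_gap": 0.02},
  {"sz": -0.06,"finger_gap": 0.02},
  {"sz": -0.06,"finger_gap": 0.02},
  {"finger_gap": 0.02},
  {"finger_gap": 0.02},
])

```text
time: 9.77
position: [0.4444, -0.2487, 0.1302]
eef_rot: [0.998, -0.058, 0.003, 0.0]
force: [-1.1, -0.8, -1.0]
gripper_width: 0.0281
grasp_force: 21.8
```

```bash
python3 d.py 0.5047 -0.0021 0.12 -0.117
```

```text
t 9.7667 pos [ 0.4444 -0.2487  0.1302] rotvec [ 0.0006 -0.0053  0.0002] after turn d [ 0.0311 -0.2519  0.0102] w 0.02814662881385036
```

Scaled: -0.0252 m / 0.5 = -0.0504, 0.0031 m / 0.5 = 0.0062.

Request:
creep_tool([
  {"sx": 0.0062,"sy": -0.0504,"finger_gap": 0.02},
  {"sx": 0.0062,"sy": -0.0504,"finger_gap": 0.02},
  {"sx": 0.0062,"sy": -0.0504,"finger_gap": 0.02},
  {"sx": 0.0062,"sy": -0.0504,"finger_gap": 0.02},
  {"sx": 0.0062,"sy": -0.0504,"finger_gap": 0.02},
  {"sx": 0.0062,"sy": -0.0504,"finger_gap": 0.02},
  {"sx": 0.0062,"sy": -0.0504,"finger_gap": 0.02},
  {"sx": 0.0062,"sy": -0.0504,"finger_gap": 0.02},
  {"sx": 0.0062,"sy": -0.0504,"finger_gap": 0.02},
  {"sx": 0.0062,"sy": -0.0504,"finger_gap": 0.02},
  {"finger_gap": 0.02},
  {"finger_gap": 0.02},
  {"finger_gap": 0.02},
])

```text
time: 10.85
position: [0.5026, -0.0019, 0.1269]
eef_rot: [0.998, -0.058, -0.001, 0.0]
force: [-0.3, -0.7, 0.3]
gripper_width: 0.0279
grasp_force: 21.8
```

```bash
python3 d.py 0.5047 -0.0021 0.12 -0.117; python3 - <<'E'
from h import *
N=viewer.snapshot("scene")
s=env.sense();c=viewer.get_calibration("scene")
X=s["position"]+[0,0,-.002]
p=R.from_quat(c["attitude"]).inv().apply(X-c["eye"]);q=np.array([p[0],-p[1],-p[2]])
u=cv2.projectPoints(q[None],np.zeros(3),np.zeros(3),c["mtx"],np.array([c["k1"],0,0,0.,0]))[0].ravel()
x0,y0=int(u[0])-22,int(u[1])-18
H=np.clip(cv2.resize(N[y0:y0+40,x0:x0+44],None,fx=12,fy=12,interpolation=cv2.INTER_CUBIC)*2.,0,255)
cv2.imwrite("pics/c4.png",H[:,:,::-1].astype(np.uint8)); print(u,x0,y0,(u-[x0,y0]+.5)*12-.5)
E
```

```text
t 10.85 pos [ 0.5026 -0.0019  0.1269] rotvec [0.0006 0.0016 0.0005] after turn d [ 0.0021 -0.0001  0.0069] w 0.02787306547320347
[252.95527213 158.37835495] 230 140 [280.96326553 226.04025943]
```

View pics/c4.png

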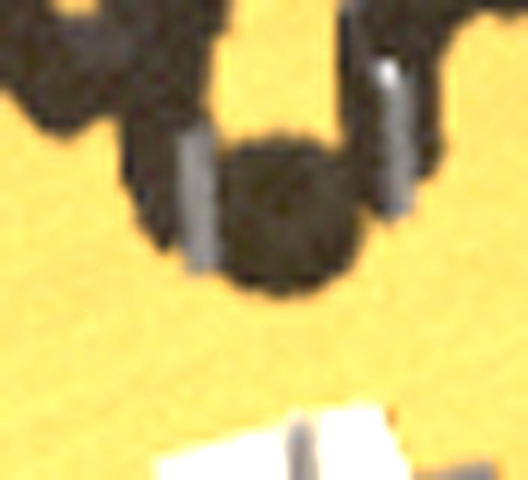

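The small wheel is held flat with its centre at crop (287,213), slightly behind the TCP. I'll shift about 3 mm in +x and lower it.

Scaled: 0.015 m / 0.5 = 0.03, 0.01 m / 0.5 = 0.02.

Request:
creep_tool([
  {"sx": 0.006,"finger_gap": 0.02},
  {"sz": 0.03,"finger_gap": 0.02},
  {"sz": 0.03,"finger_gap": 0.02},
  {"sz": 0.02,"finger_gap": 0.02},
  {"sz": 0.008,"finger_gap": 0.02},
  {"sz": 0.008,"finger_gap": 0.02},
  {"sz": 0.006,"finger_gap": 0.02},
  {"sz": 0.006,"finger_gap": 0.02},
  {"sz": 0.004,"finger_gap": 0.02},
  {"finger_gap": 0.02},
  {"finger_gap": 0.02},
])

```text
time: 11.82
position: [0.5065, -0.002, 0.0717]
eef_rot: [0.998, -0.058, 0.0, -0.0]
force: [-0.2, -0.4, -0.5]
gripper_width: 0.0282
grasp_force: 21.8
```

```bash
python3 d.py 0.5057 -0.0021 0.056 -0.117
```

```text
t 11.8167 pos [ 0.5065 -0.002   0.0717] rotvec [-0.0001 -0.0005  0.0003] after turn d [-0.0008  0.0002  0.0157] w 0.028246816976462846
```

Scaled: 0.004 m / 0.5 = 0.008, 0.003 m / 0.5 = 0.006.

Request:
creep_tool([
  {"sx": -0.001,"sz": 0.008,"finger_gap": 0.02},
  {"sz": 0.008,"finger_gap": 0.02},
  {"sz": 0.006,"finger_gap": 0.02},
  {"sz": 0.004,"finger_gap": 0.02},
  {"sz": 0.004,"finger_gap": 0.02},
  {"finger_gap": 0.02},
  {"finger_gap": 0.02},
])

```text
time: 12.4
position: [0.5058, -0.002, 0.0564]
eef_rot: [0.998, -0.058, -0.0, 0.0]
force: [-0.2, 0.5, -0.3]
gripper_width: 0.0284
grasp_force: 21.8
```

```bash
python3 d.py 0.5057 -0.0021 0.056 -0.117
```

```text
t 12.4 pos [ 0.5058 -0.002   0.0564] rotvec [0.0001 0.0002 0.0002] after turn d [-0.0001  0.0001  0.0004] w 0.028434072657949085
```

Scaled: 0.035 m / 0.5 = 0.07, -0.03 m / 0.5 = -0.06.

Request:
creep_tool([
  {"finger_gap": 0.045},
  {"finger_gap": 0.045},
  {"finger_gap": 0.045},
  {"finger_gap": 0.045},
  {"sz": -0.04,"finger_gap": 0.045},
  {"sz": -0.06,"finger_gap": 0.045},
  {"sz": -0.06,"finger_gap": 0.085},
  {"sz": -0.02,"finger_gap": 0.085},
  {"sy": 0.07,"finger_gap": 0.085},
  {"sy": 0.07,"finger_gap": 0.085},
  {"sy": 0.07,"finger_gap": 0.085},
  {"sy": 0.07,"finger_gap": 0.085},
  {"sy": 0.07,"finger_gap": 0.085},
  {"finger_gap": 0.085},
  {"finger_gap": 0.085},
])

```text
time: 13.65
position: [0.4849, -0.1772, 0.1462]
eef_rot: [0.998, -0.06, -0.0, -0.0]
force: [-0.4, 0.1, 0.1]
gripper_width: 0.0847
grasp_force: 0.0
```

```bash
python3 - <<'E'
from h import *
S,T=[viewer.snapshot(n) for n in("scene","top")]
c1=cv2.resize(S[165:245,220:300],None,fx=5,fy=5,interpolation=cv2.INTER_CUBIC)
c2=cv2.resize(T[190:284,243:318],None,fx=5,fy=5,interpolation=cv2.INTER_CUBIC)
H=np.zeros((470,775,3),np.uint8);H[:400,:400]=c1;H[:,400:]=c2
H=np.clip(H*1.6,0,255).astype(np.uint8)
cv2.imwrite("pics/c5.png",H[:,:,::-1])
E
python3 d.py 0.5458 -0.007 0.09 -0.117
```

```text
t 13.75 pos [ 0.4854 -0.1755  0.1464] rotvec [-0.0003  0.     -0.0001] after turn d [ 0.0403 -0.1744  0.0564] w 0.08476509713350858
```

View pics/c5.png

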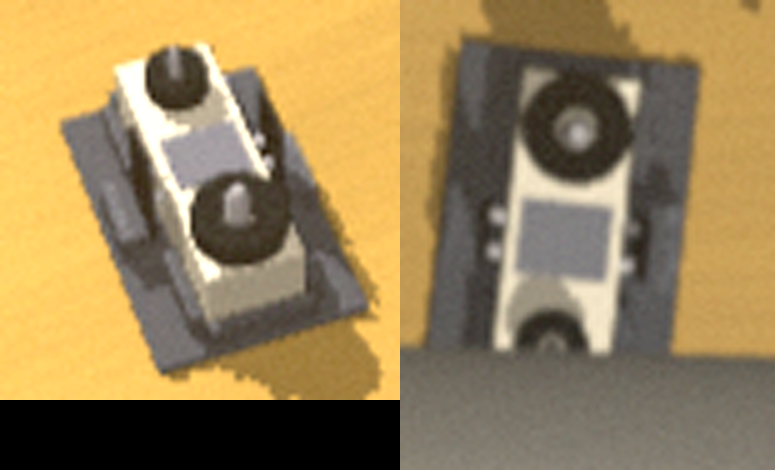

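Both wheels lie flat on their posts (scene crop 177,78 and 240,218). I'll move above the catches.

Scaled: -0.025 m / 0.5 = -0.05, -0.0249 m / 0.5 = -0.0498.

Request:
creep_tool([
  {"sx": 0.0116,"sy": -0.0498,"finger_gap": 0.085},
  {"sx": 0.0116,"sy": -0.0498,"finger_gap": 0.085},
  {"sx": 0.0116,"sy": -0.0498,"finger_gap": 0.085},
  {"sx": 0.0116,"sy": -0.0498,"finger_gap": 0.085},
  {"sx": 0.0116,"sy": -0.0498,"finger_gap": 0.085},
  {"sx": 0.0116,"sy": -0.0498,"finger_gap": 0.085},
  {"sx": 0.011,"sy": -0.05,"finger_gap": 0.085},
  {"sz": 0.04,"finger_gap": 0.085},
  {"sz": 0.04,"finger_gap": 0.085},
  {"finger_gap": 0.085},
  {"finger_gap": 0.085},
  {"finger_gap": 0.085},
])

```text
time: 14.75
position: [0.5463, -0.0068, 0.1077]
eef_rot: [0.998, -0.058, 0.001, 0.0]
force: [0.4, -0.4, 0.4]
gripper_width: 0.0849
grasp_force: 0.0
```

```bash
python3 d.py 0.5458 -0.007 0.03 -0.117
```

```text
t 14.75 pos [ 0.5463 -0.0068  0.1077] rotvec [ 0.0001 -0.0015  0.0014] after turn d [-0.0005  0.0003  0.0777] w 0.08491624269950299
```

Scaled: 0.02 m / 0.5 = 0.04, 0.005 m / 0.5 = 0.01.

Request:
creep_tool([
  {"sx": -0.001,"sz": 0.04,"finger_gap": 0.085},
  {"sz": 0.04,"finger_gap": 0.085},
  {"sz": 0.03,"finger_gap": 0.085},
  {"sz": 0.02,"finger_gap": 0.085},
  {"sz": 0.01,"finger_gap": 0.085},
  {"sz": 0.006,"finger_gap": 0.085},
  {"finger_gap": 0.085},
  {"finger_gap": 0.085},
], force=30)

```text
time: 15.42
position: [0.546, -0.0071, 0.0345]
eef_rot: [0.998, -0.058, 0.001, -0.0]
force: [0.6, -0.2, -0.3]
gripper_width: 0.0852
grasp_force: 0.0
```

```bash
python3 d.py 0.5458 -0.007 0.034 -0.117
```

```text
t 15.4167 pos [ 0.546  -0.0071  0.0345] rotvec [-0.0004 -0.0017  0.0004] after turn d [-0.0002 -0.0001  0.0005] w 0.08521711811144116
```

Request:
creep_tool([
  {"finger_gap": 0.04},
  {"finger_gap": 0.04},
  {"finger_gap": 0.04},
  {"finger_gap": 0.04},
  {"finger_gap": 0.04},
  {"finger_gap": 0.04},
  {"finger_gap": 0.04},
  {"finger_gap": 0.04},
  {"finger_gap": 0.04},
  {"finger_gap": 0.04},
], force=35)

```text
time: 16.25
position: [0.5463, -0.0073, 0.0357]
eef_rot: [0.998, -0.058, 0.001, 0.0]
force: [-3.3, -0.2, 10.7]
gripper_width: 0.0476
grasp_force: 35.5
```

```bash
python3 d.py 0.5458 -0.007 0.034 -0.117
```

```text
t 16.25 pos [ 0.5463 -0.0073  0.0357] rotvec [-0.0001 -0.003   0.0007] after turn d [-0.0005 -0.0002  0.0017] w 0.04758659952013713
```

Scaled: -0.004 m / 0.5 = -0.008, -0.003 m / 0.5 = -0.006.

Request:
creep_tool([
  {"sz": -0.006,"finger_gap": 0.04},
  {"sz": -0.008,"finger_gap": 0.04},
  {"sz": -0.008,"finger_gap": 0.04},
  {"sz": -0.008,"finger_gap": 0.04},
  {"finger_gap": 0.04},
  {"finger_gap": 0.04},
])

```text
time: 16.75
position: [0.5452, -0.0071, 0.0485]
eef_rot: [0.998, -0.058, -0.0, -0.0]
force: [0.0, 0.4, -3.8]
gripper_width: 0.0467
grasp_force: 37.7
```

```bash
python3 d.py 0.5458 -0.007 0.034 -0.117
```

```text
t 16.75 pos [ 0.5452 -0.0071  0.0485] rotvec [-0.0001  0.0001  0.0001] after turn d [ 0.0006 -0.0002  0.0145] w 0.04666175862057786
```

Careful with the scale: shifts go in shares of 0.5 m and turns go in shares of pi/2 rad. That gives: -0.01 m / 0.5 = -0.02, -0.008 m / 0.5 = -0.016.

Request:
creep_tool([
  {"sz": -0.01,"finger_gap": 0.04},
  {"sz": -0.016,"finger_gap": 0.04},
  {"sz": -0.02,"finger_gap": 0.04},
  {"sz": -0.02,"finger_gap": 0.04},
  {"sz": -0.02,"finger_gap": 0.04},
  {"sz": -0.02,"finger_gap": 0.04},
  {"sz": -0.02,"finger_gap": 0.04},
  {"sz": -0.02,"finger_gap": 0.04},
  {"sz": -0.016,"finger_gap": 0.04},
  {"sz": -0.01,"finger_gap": 0.04},
  {"sz": -0.004,"finger_gap": 0.04},
  {"finger_gap": 0.04},
  {"finger_gap": 0.04},
  {"finger_gap": 0.04},
  {"finger_gap": 0.04},
  {"finger_gap": 0.04},
  {"finger_gap": 0.04},
  {"finger_gap": 0.04},
])

```text
time: 18.25
position: [0.5452, -0.0072, 0.1363]
eef_rot: [0.998, -0.058, -0.0, 0.0]
force: [-0.6, -0.4, -4.0]
gripper_width: 0.0471
grasp_force: 37.7
```

```bash
python3 - <<'E'
from h import *
N=viewer.snapshot("scene");cv2.imwrite("pics/f.png",cv2.resize(np.clip(N[100:250,190:340]*1.6,0,255),None,fx=4,fy=4,interpolation=cv2.INTER_CUBIC)[:,:,::-1].astype(np.uint8))
E
```

```text
(no output)
```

View pics/f.png

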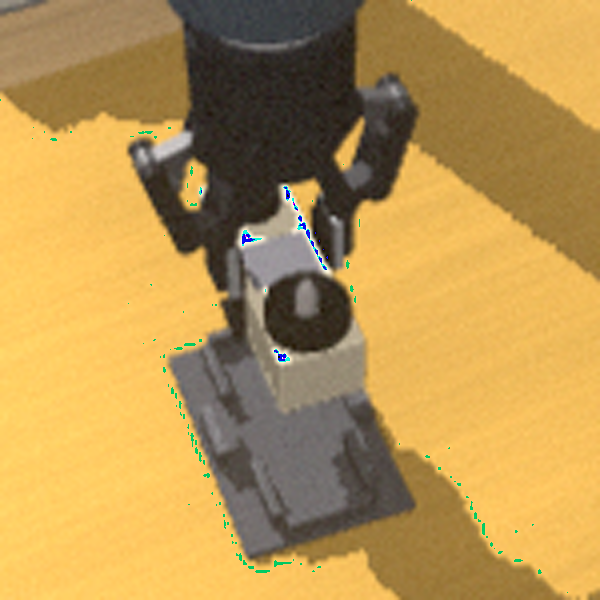

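The cassette hangs level, about 10 cm above the empty dock, with the big wheel in place (crop 308,310). The arm is steady, so I'll hand in.

```bash
python3 -c "
from bench import env, viewer, hand_in
print(hand_in())"
```

```text
the job is handed in; nothing more can be done
None
```

I put both wheels on their own posts, lifted the cassette about 10 cm above the dock with its catches pinched in, and handed the job in at about 18 s; no verdict came back, and the gripper hid the small wheel in the last picture, so I last saw it seated before the lift.

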